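# Fetch an angle bracket from the back of a tilt bin

## Task

One of the two tilt bins in the steel rack holds an L-shaped angle bracket in its back compartment, under the rods. Tilt that bin well forward, take the bracket out and stand it on its foot in the tray pocket with the paper card, then tip the bin back fully home. Leave the other bin shut, keep all other stock in the bins, and do not disturb the U-shaped bracket, the collar, the hammer or the oil can.

Things in the scene. Friction and masses are not known exactly. Their poses are not given: they have to be found in the camera images.
- rack: Fixed steel rack, 135 deep (x) x 262 wide x 174 high, open front to its -x; origin at the centre of its underside. Upright plates 4 thick at y = -128, 0, +128 (x -40 to +72, up to z 170) flank two tilt bins centred at y = +64 (left) and -64 (right). Two 8 mm rods along y over the bins' backs at x = +4 and +46, centres at z 170, leave no room for a gripper.
- bin_left (a joint): Forward tilt of the left bin (rack's +y), rad: 0 = home (shut, at a stop), 0.9 = fully forward (stop). Stiff hinge: needs about 5 to 9 N at the tab and stays where it is left. As the bin tilts, loose stock slides forward on its floor against the divider or the front panel.
- bin_right (a joint): The same for the right bin (rack's -y).
- bin_left_hinge (a point): Pivot of the left bin: mid width, bottom of the front panel's outer face, 30 above the bench (rack frame -60, +64, 30). Axes turn with the bin: x from front to back along its floor, y left along the pivot, z up the front panel; tilting leans z to the rack's front. Bin: x 0 to 115, y -59 to 59, floor top at z 4; front panel 6 thick, 100 high; sides 4 thick, 50 high (94 for x under 22).
- bin_right_hinge (a point): The same for the right bin, which is alike (rack frame -60, -64, 30).
- bin_left_tab (a point): Pull tab of the left bin: flat upright steel plate 10 thick (bin x -2 to 8) and 36 wide (y), on top of the front panel at mid width, from z 100 to 130 of the bin. This point is in its middle, (3, 0, 115) in the hinge frame; axes as the bin's.
- bin_right_tab (a point): The same for the right bin.
- bin_left_front (a point): Centre of the floor of the left bin's front compartment, (27, 0, 4) in the hinge frame; it spans x 6 to 48, y -55 to 55. Axes as the bin's.
- bin_right_front (a point): The same for the right bin.
- bin_left_back (a point): Centre of the floor of the left bin's back compartment, (81.5, 0, 4) in the hinge frame; it spans x 52 to 111, y -55 to 55, between a cross divider 4 thick whose top is at z 25 and the back wall (top at z 50). Axes as the bin's.
- bin_right_back (a point): The same for the right bin.
- angle: The wanted part: plain steel L-shaped angle bracket, about 0.14 kg. Foot 45 (x) x 30 (y) x 8 thick; one upright leg 8 thick, 30 wide, rising to 45 high at the +x end of the foot (x 14.5 to 22.5). Origin at the centre of the underside of the foot, z up out of the foot. It starts on its foot in the back compartment of either bin, leg to the back.
- channel: Not wanted: plain steel U-shaped bracket, foot 45 x 30 x 8 like the angle bracket's, but with two upright legs, one at each end, 37 high. Origin at the centre of its underside. In the back compartment of the other bin; stays there.
- key_left: Loose square steel bar offcut 16 (x) x 50 (y) x 16, in the front compartment of the left bin; stays in it (it may slide). Origin at the centre of its underside.
- key_right: The same in the right bin.
- tray: Fixed open wooden job tray, 112 (x) x 220 (y) x 30 high, walls and floor 5 thick, a divider at y = 0 makes two square pockets of about 102 x 102 centred at y = +54 and -54. Origin at the centre of its underside on the bench.
- card: Thin paper card 70 (x) x 50 (y), fixed to the floor of one of the tray's pockets, within 6 of its centre (5 above the bench): the bracket goes in this pocket. Origin at its centre.
- collar: Steel collar, 44 outer diameter, 20 bore, 20 high, lying flat in the other pocket of the tray. Origin at the centre of its underside.
- hammer: Small hammer, 200 long, lying on the bench on the robot's side of the tray, handle to its own -x. Must not be moved.
- oilcan: Green metal can, 52 diameter, 140 high, standing behind the tray. Origin at the centre of its underside. Must not be moved.
Things that resemble listed ones, but are neither listed nor needed, are in the scene too. What is shaped like the angle but blue or orange is not meant.

How it is judged:
On the way, in this order (a step that is already met when the one before it is completed fails the run):
1. the bin with the angle bracket is tilted forward (beyond 0.5 rad) with the bracket still in its back compartment (((value of joint bin_left above 0.5 rad and distance between angle and bin_left_back below 0.05 m) or (value of joint bin_right above 0.5 rad and distance between angle and bin_right_back below 0.05 m))), for 0.2 s.
2. the bracket stands on its foot in the tray pocket with the card (horizontal distance between angle and card below 0.06 m and height (world z) of angle below 0.012 m and angle between angle's own z axis and vertical below 0.12 rad), for 0.2 s.
At the end, for the whole second after the job is handed in: The angle bracket stands on its foot (within 0.12 rad of upright, underside on the tray's floor) in the pocket with the card, at rest; both bins are home (within 0.06 rad of shut), each with its bar offcut in the front compartment, and the U-shaped bracket is in the back compartment of its bin (all of step 2 and linear speed of angle below 0.02 m/s and value of joint each of bin_left, bin_right below 0.06 rad and distance between key_left and bin_left_front below 0.05 m and distance between key_right and bin_right_front below 0.05 m and (distance between channel and bin_left_back below 0.05 m or distance between channel and bin_right_back below 0.05 m)); the robot touches nothing.
It fails at once if the U-shaped bracket is moved by more than 20 mm, or its bin tilted (distance of channel from where it was at the start of the episode above 0.02 m or (value of joint bin_left above 0.2 rad and distance between channel and bin_left_back below 0.05 m) or (value of joint bin_right above 0.2 rad and distance between channel and bin_right_back below 0.05 m)).
It fails at once if the collar, the hammer or the oil can is moved by more than 25 mm (distance of any of collar, hammer, oilcan from where it was at the start of the episode above 0.025 m).
It fails at once if the oil can is tipped (angle between oilcan's own z axis and vertical above 0.3 rad).
It also fails if it takes over 66 s, if anything falls off the work surface, if the arm or the gripper's body presses on something with over 40 N, if the wrist force passes 120 N, or if a joint passes its speed limit or range.

## Robot

A 7-joint arm with a two-finger parallel gripper is mounted at the origin on the work surface. World frame = base frame: x ahead of the robot, y to its left, z up, the work surface at z = 0. Lengths are in m, angles in rad, forces in N, time in s.
With the tool pointing down it reaches from about 0.35 to 0.9 m from the base axis. Payload 19.9 kg.
Tool frame: the origin (TCP) lies between the finger pads; the fingertips stand 19 mm ahead of it and the grasp point (between the pads) is the TCP; z points along the fingers, y is the line along which they close (so a half turn about z gives the same grasp; the last joint's range is limited). The gripper opens to 94 mm and grips with 3 to 60 N. Pads are 16 mm wide; open, the fingers measure 119 mm over their backs; the gripper's body (75 mm by 177 mm) begins 78 mm behind the grasp point.
Start: joints at [1.153, 0.417, -0.01, 1.614, 0.005, 1.111, -0.053], TCP at [0.23, -0.581, 0.224] pointing down, gripper open.
Joint ranges: [-2.81, 2.81], [-0.39, 2.02], [-1.27, 1.25], [0.06, 2.57], [-1.19, 4.33], [0.19, 2], [-2.82, 2.82]. Speed limits (rad/s): [1.89, 1.89, 2.39, 2.39, 3.01, 3.01, 3.01].

## Interface

Orientations are given as a 3x3 rotation matrix whose columns are the frame's x, y, z axes.
In Python, from rig import robot gives the robot as it stands. Calls block until the motion is done:
- robot.move_ptp(position, orientation): joint-space move of the TCP to a pose.
- robot.move_linear(position, velocity=0.15, frame=None, threshold=None): straight line of the TCP; frame=None keeps the orientation; velocity is the mean speed in m/s. With threshold (N) it stops when the force on the tool has changed by that much, and returns True; else False.
- robot.goto_joints(angles): joint-space move.
- robot.gripper_to(opening): finger opening in m; the grip force is fixed at half the most; returns when the fingers have stopped.
- robot.pause(seconds).
- robot.ik(position, orientation): joint angles nearest the present ones, or None.
- robot.get_state(): the state.
- robot.grab_frame(name): name is "side" or "top"; returns the picture (400x640x3 uint8, red, green, blue); there is no depth.
- robot.camera_info(name): a dict with "fx", "fy", "cx", "cy" (pixels), "rvec" (rotation vector, rad) and "tvec" (3), from world to camera coordinates, as OpenCV has them. Camera axes: x right, y down, z forward; pixel columns grow to the right and rows downward; lengths in m; the calibration is good to about 2 mm. A picture is of the moment at which its call begins. camera_info takes no time and is no camera call.
A pose or a line that the arm cannot do raises robot.PlanningError and nothing moves.
- robot.sign_off(): hands the job in; it is judged then, once.
The state is a dict: "time": time; "qpos": joint angles; "joint_vel": joint speeds; "effort": joint torques, N m; "ee_pos": TCP position; "tool_rot": TCP orientation; "force": force on the tool from outside, world axes, zero at the start; "moment": the same for the moment, N m; "opening": finger opening in m; "grasp_force": force on a finger pad.
Only numpy, scipy, OpenCV 4.12 (cv2) and the standard library are available. Lean on these libraries where they do the work, as an engineer would, in place of code of your own. Each camera call takes 0.05 s, during which the arm holds its last target. There are 200 camera calls.

## Working session

There is one attempt and no reset: what is moved stays moved. The work goes in short steps, each a Python script; the robot and the scene stay as the last script left them, time stands still between calls to the robot, and variables do not carry over. Pictures are saved under pics/ and viewed, at most 10 in all, crops included, and the job is handed in when it is done.

```bash
ls; mkdir -p pics; python3 - <<'E'
from rig import robot
import cv2
for n in("side","top"):
    im=robot.grab_frame(n); cv2.imwrite(f"pics/{n}0.png",im[:,:,::-1])
    print(n,robot.camera_info(n))
print(robot.get_state())
E
```

```text
pics
side {'fx': 469.99642697902686, 'fy': 469.99642697902686, 'cx': 325.50937499301483, 'cy': 203.62889992974823, 'rvec': array([ 0.13293585, -2.91030774,  1.12279443]), 'tvec': array([0.56011887, 0.12043052, 1.18294766])}
top {'fx': 387.13845022721233, 'fy': 387.13845022721233, 'cx': 325.82450785999157, 'cy': 205.31523925073122, 'rvec': array([ 2.17771396, -2.15193929,  0.07807513]), 'tvec': array([-0.00843833,  0.59057695,  0.90639648])}
{'time': 0.1, 'qpos': array([ 1.15249978,  0.41792388, -0.01034166,  1.61409149,  0.00470171,
        1.1107282 , -0.05298143]), 'joint_vel': array([ 0.00033601, -0.00240361,  0.00077254, -0.00260881,  0.00161251,
        0.00104799, -0.00033042]), 'effort': array([ 2.29826284e-03, -8.52580905e+01,  6.40393384e-01, -4.26697147e+01,
       -4.88680776e-02,  1.63720537e-02,  7.46581600e-05]), 'ee_pos': array([ 0.22985907, -0.58085278,  0.22389112]), 'tool_rot': array([[ 9.29825054e-01,  3.68001545e-01, -4.81556182e-04],
       [ 3.68001852e-01, -9.29824499e-01,  1.01869751e-03],
       [-7.28804786e-05, -1.12442403e-03, -9.99999365e-01]]), 'force': array([ 0.67974647,  1.23953913, -0.68631606]), 'moment': array([-0.04499908, -0.00532299, -0.02457804]), 'grasp_force': 0.0, 'opening': 0.09387352681910034}
```

View pics/side0.png

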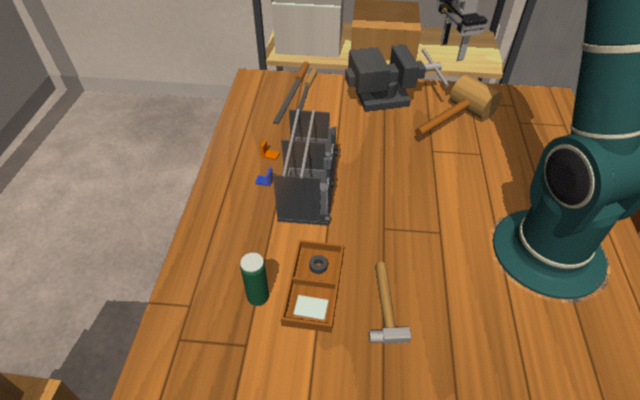

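View pics/top0.png

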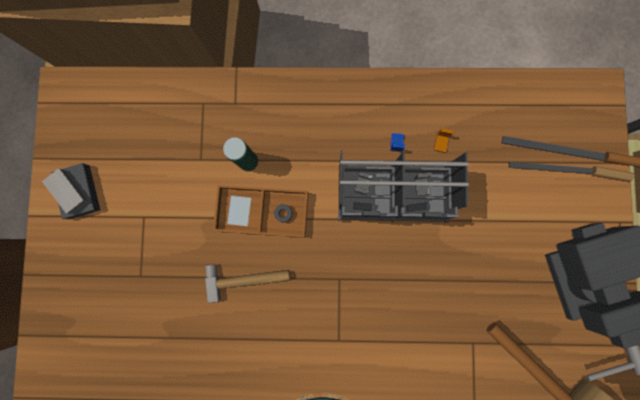

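The side view shows the rack at about (305,165), the tray at (315,285) with the card at (311,307), and the hammer and oil can. In the top view the rack is at (403,190), the card at (239,211) and the collar at (285,213). The blue (397,142) and orange (444,140) decoys stand behind the rack. Next is a close crop of the bins.

```bash
cat > h.py <<'E'
import numpy as np, cv2
from rig import robot
def cam(n):
    c=robot.camera_info(n); K=np.array([[c['fx'],0,c['cx']],[0,c['fy'],c['cy']],[0,0,1.]])
    return K,cv2.Rodrigues(np.array(c['rvec']))[0],np.array(c['tvec'])
def proj(n,P):
    K,R,t=cam(n); p=(np.atleast_2d(P)@R.T+t)@K.T; return p[:,:2]/p[:,2:]
def ray(n,px,z):
    K,R,t=cam(n); px=np.atleast_2d(px).astype(float)
    d=np.c_[px,np.ones(len(px))]@np.linalg.inv(K).T@R; o=-R.T@t
    return o+d*((z-o[2])/d[:,2])[:,None]
E
python3 - <<'E'
from h import *
a=cv2.imread("pics/top0.png")[145:230,330:480]; b=cv2.imread("pics/side0.png")[100:230,265:345]
a=cv2.resize(a,None,fx=5.3,fy=5.3,interpolation=cv2.INTER_CUBIC)
a=np.clip(a.astype(float)*1.6,0,255).astype(np.uint8)
cv2.imwrite("pics/c1.png",a)
im=cv2.imread("pics/top0.png"); hsv=cv2.cvtColor(im,cv2.COLOR_BGR2HSV)
# card
m=((hsv[:,:,1]<60)&(hsv[:,:,2]>150)).astype(np.uint8); m[:185]=0;m[235:]=0;m[:,:218]=0;m[:,265:]=0
c=max(cv2.findContours(m,0,1)[0],key=cv2.contourArea); r=cv2.minAreaRect(c); print(r, ray("top",r[0],.005), ray("top",cv2.boxPoints(r),.005)[:,:2])
# rods top (z~.17), outline
for y in(155,165,180,183,200,215): print(y,hsv[y,330:475,2].tolist()[::1][:16],hsv[y,460:475,2].tolist())
E
```

```text
((238.6646270751953, 210.51828002929688), (20.65069580078125, 28.491336822509766), 6.340191841125488) [[0.57735517 0.21475068 0.005     ]] [[0.54478    0.24303444]
 [0.61525452 0.23773506]
 [0.61009496 0.18632399]
 [0.53976494 0.19195376]]
155 [131, 130, 130, 129, 128, 129, 129, 129, 131, 124, 93, 82, 103, 126, 131, 131] [94, 70, 44, 35, 42, 58, 77, 102, 121, 124, 126, 129, 124, 124, 126]
165 [154, 155, 154, 157, 155, 154, 156, 155, 137, 93, 66, 69, 73, 77, 77, 76] [109, 109, 110, 110, 111, 112, 115, 131, 152, 161, 159, 156, 153, 149, 151]
180 [156, 156, 154, 155, 154, 155, 156, 154, 126, 85, 84, 91, 92, 94, 90, 91] [35, 38, 40, 35, 41, 53, 69, 80, 92, 97, 100, 99, 99, 97, 99]
183 [157, 154, 157, 157, 156, 157, 156, 156, 128, 92, 104, 120, 122, 124, 124, 125] [132, 133, 131, 131, 130, 132, 132, 129, 115, 102, 96, 99, 97, 98, 97]
200 [165, 165, 165, 164, 167, 167, 168, 163, 122, 76, 69, 68, 68, 73, 73, 74] [41, 43, 39, 42, 40, 51, 67, 83, 99, 105, 106, 104, 104, 105, 105]
215 [167, 168, 167, 167, 166, 167, 166, 159, 123, 85, 68, 59, 55, 57, 60, 57] [114, 116, 116, 115, 117, 113, 116, 116, 116, 116, 115, 112, 113, 114, 115]
```

View pics/c1.png

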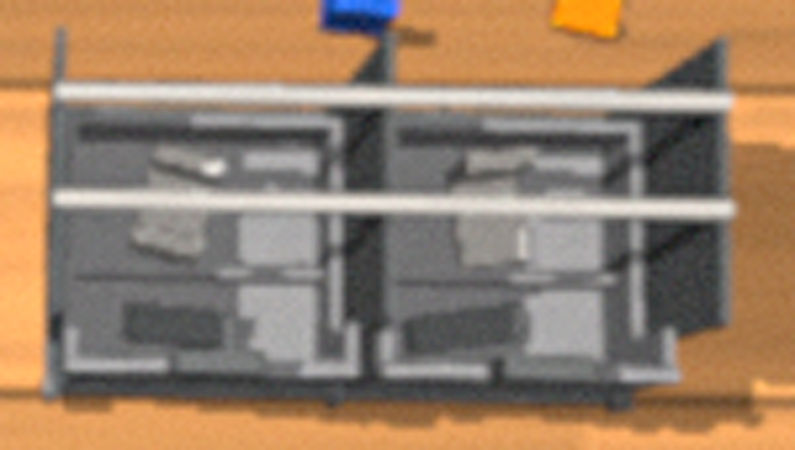

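The left bin's part (crop 175,205) appears to have a leg at both ends. The right bin's part (490,205) has one back leg at (500,160) and a flat foot in front. Candidates in top-view pixels are the left part (363,184), the right part (422,184), blue (397,142) and orange (444,140). I'll check the choice on an averaged close crop and compute the rack pose.

```bash
python3 - <<'E'
from h import *
ims=np.mean([robot.grab_frame("top").astype(float) for _ in range(12)],0)
np.save("top_avg.npy",ims)
a=np.clip(ims[162:205,340:460,::-1]*1.7,0,255).astype(np.uint8)
a=cv2.resize(a,None,fx=6.6,fy=6.6,interpolation=cv2.INTER_CUBIC); cv2.imwrite("pics/c2.png",a)
s=lambda x,y:(330+x/5.3-.4,145+y/5.3-.4)
P=ray("top",[s(52,198),s(735,209),s(55,90),s(733,101)],.172); print(P)
v=(P[0]-P[1])[:2]; w=(P[2]-P[3])[:2]; print(np.linalg.norm(v),np.linalg.norm(w))
d=v/np.linalg.norm(v)+w/np.linalg.norm(w); yaw=np.arctan2(-d[0],d[1]); m=P[:,:2].mean(0)
R=np.array([[np.cos(yaw),-np.sin(yaw)],[np.sin(yaw),np.cos(yaw)]]); o=m-R@[.025,0]; print("yaw",yaw,"origin",o)
# check vs tab/hinge projections
for side in(1,-1):
  for p in([-.060,side*.064,.030],[-.057,side*.064,.16],[-.057,side*.064+.018,.16],[-.057,side*.064-.018,.16]):
    W=np.r_[o+R@p[:2],p[2]]; print(p,proj("top",W)[0],proj("side",W)[0])
E
```

```text
[[ 0.62557557 -0.03154938  0.172     ]
 [ 0.62389183 -0.2932113   0.172     ]
 [ 0.66788177 -0.03230744  0.172     ]
 [ 0.6658786  -0.29331938  0.172     ]]
0.26166734057489344 0.26101963338712053
yaw -0.0070546141202143964 origin [ 0.62080756 -0.16242051]
[-0.06, 0.064, 0.03] [366.0171949  217.87587114] [329.19692596 198.89049072]
[-0.057, 0.064, 0.16] [371.34383798 212.65628237] [328.95360695 162.9721323 ]
[-0.057, 0.082, 0.16] [362.5844634  212.49552856] [328.30026436 167.98970017]
[-0.057, 0.046, 0.16] [380.11152845 212.81718879] [329.5934916  158.05791921]
[-0.06, -0.064, 0.03] [419.78440794 218.878101  ] [333.15474799 166.07842134]
[-0.057, -0.064, 0.16] [433.87324793 213.80383471] [333.23446045 130.09585352]
[-0.057, -0.046, 0.16] [425.05447982 213.6419909 ] [332.66846026 134.44264558]
[-0.057, -0.082, 0.16] [442.70041669 213.9658327 ] [333.78959745 125.83248902]
```

View pics/c2.png

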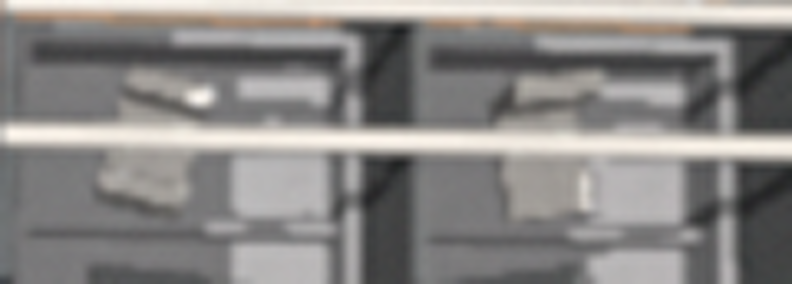

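The right bin's part (crop 545,145) has a single back leg and a flat foot, so it is the angle bracket. The left bin's part (150,140) has legs at both ends, so it is the U. I'll tilt the right bin by hooking the closed fingers behind its tab.

```bash
cat >> h.py <<'E'
YAW=-0.007; O=np.array([0.6208,-0.1624])
RZ=np.array([[np.cos(YAW),-np.sin(YAW),0],[np.sin(YAW),np.cos(YAW),0],[0,0,1]])
H=np.r_[O,0]+RZ@[-.060,-.064,.030]      # right hinge
def Rt(th): c,s=np.cos(th),np.sin(th); return np.array([[c,0,-s],[0,1,0],[s,0,c]])  # bin->rack
def binp(p,th): return H+RZ@Rt(th)@np.array(p,float)
def tool(th): return RZ@Rt(th)@np.diag([1.,-1,-1])
E
python3 - <<'E'
from h import *
print(H)
for p,th in(([93,0,38],.8),([93,0,170],.8)): print(robot.ik(binp(np.array(p)/1e3,th),tool(th)))
s=robot.get_state(); e=s['ee_pos']
robot.move_linear([e[0],e[1],.36],.2); robot.gripper_to(0)
robot.move_ptp(binp([.026,0,.25],0),tool(0))
robot.move_linear(binp([.026,0,.130],0),.12)
print(robot.get_state()['force'])
for th in np.linspace(0,.84,8):
    c=binp([.008,0,.110],th)+RZ@[.008,0,.019]
    if robot.move_linear(c,.08,threshold=45): print("stop",th);break
    print(round(th,2),robot.get_state()['force'].round(1))
cv2.imwrite("pics/t1.png",robot.grab_frame("top")[:,:,::-1]); s=robot.get_state();print(s['ee_pos'],s['time'])
E
```

```text
[ 0.56035347 -0.22597844  0.03      ]
[ 0.9545044   0.46728814 -0.55733963  2.1949562   3.79818392  0.21558853
  1.4067944 ]
None
[ 0.59888035 -0.16020199  0.05876143]
0.0 [ 0.3 -0.5 -0.4]
0.12 [ 1.  -0.1  0.3]
0.24 [ 0.9 -0.2  1.8]
0.36 [ 0.9 -0.3  0.3]
0.48 [1.1 0.7 0.6]
0.6 [-0.3  1.3  0.9]
0.72 [ 0.8 -0.6 -0.3]
0.84 [0.4 0.1 0.4]
[ 0.49177508 -0.22547381  0.12839905] 8.4833
```

```bash
python3 - <<'E'
from h import *
e=robot.get_state()['ee_pos']
robot.move_linear(e+[.0,0,.16],.2)
robot.move_ptp([.42,-.42,.36],tool(0)); robot.gripper_to(.06)
A=np.mean([robot.grab_frame("top").astype(float) for _ in range(8)],0); np.save("t2.npy",A)
a=np.clip(A[150:250,395:475,::-1]*1.5,0,255).astype(np.uint8)
B=robot.grab_frame("side")[90:230,270:370,::-1]
a=cv2.resize(a,None,fx=6,fy=6,interpolation=cv2.INTER_CUBIC);b=cv2.resize(B,(300,420),interpolation=cv2.INTER_CUBIC)
c=np.zeros((600,780,3),np.uint8);c[:,:480]=a;c[:420,480:]=b;cv2.imwrite("pics/c3.png",c)
for th in(.7,.78,.84): print(th,[proj("top",binp(p,th))[0].round(1) for p in([.003,.018,.130],[.003,-.018,.130],[.052,0,.025],[.111,0,.05])])
for bt in(.84,):
  for tt in(0,.2,.4,.6,.7,.8):
    p=binp([.093,0,.036],bt); q=p+RZ@[-.09,0,.1]
    print(tt,robot.ik(p,tool(tt)) is not None,robot.ik(q,tool(tt)) is not None)
E
```

```text
0.7 [array([422. , 254.6]), array([439.2, 255. ]), array([424.9, 207.1]), array([431.3, 191. ])]
0.78 [array([421.3, 258.2]), array([438.3, 258.6]), array([425.1, 208.9]), array([431.7, 195. ])]
0.84 [array([420.7, 260.7]), array([437.6, 261.1]), array([425.2, 210.3]), array([432. , 198.2])]
0 True True
0.2 True True
0.4 True True
0.6 True True
0.7 True True
0.8 True False
```

View pics/c3.png

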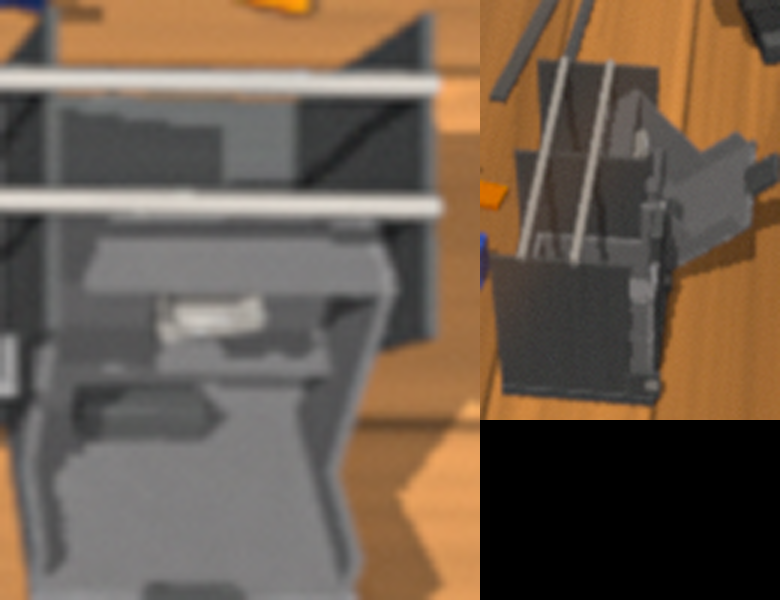

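The right bin has tilted as predicted (about 0.84 rad). The leg of the bracket is visible as a bright patch at crop (210,315), roughly full-image (430,202). I'll measure it.

```bash
python3 - <<'E'
from h import *
A=np.load("t2.npy"); g=A.mean(2)
print(g[196:212,418:444].astype(int))
th=.84
for p in([.089,.015,.049],[.089,-.015,.049],[.097,.015,.049],[.097,-.015,.049],[.089,.015,.012],[.089,-.015,.012],[.052,.015,.012],[.052,-.015,.012]): print(p,proj("top",binp(p,th))[0].round(1))
E
```

```text
[[ 85  86  86  87  86  87  88  87  86  86  86  86  85  85  86  87  86  85
   85  87  86  85  85  86  86  84]
 [ 85  84  85  85  86  86  87  87  86  86  85  86  86  86  86  86  84  85
   85  86  86  86  85  85  86  85]
 [ 77  77  76  78  80  78  81  82  82  80  80  81  81  82  81  80  80  82
   82  85  84  81  81  81  81  81]
 [ 67  65  62  68  71  62  66  72  73  73  73  73  73  73  73  72  74  81
   88  93  83  71  69  69  69  69]
 [ 63  61  60  72  74  67  76  84  85  85  86  86  86  85  84  84  87 100
  110 110  90  66  63  63  62  63]
 [ 64  62  60  74  78  78  98 109 110 111 111 112 111 111 108 106 107 110
  114 113  96  70  61  62  62  62]
 [ 64  61  55  71  79  83 104 119 122 124 124 123 122 120 117 111 110 108
  111 114 102  79  64  63  63  63]
 [ 64  59  57  77  88  88 101 120 127 132 133 131 128 125 122 115 110 108
  109 108  98  76  64  62  63  63]
 [ 60  58  59  86 103 104 103 109 116 120 121 117 114 113 113 108 103 103
  101  98  84  67  61  61  61  61]
 [ 56  55  55  80 104 108 103 101 103 107 110 103  98  95  94  89  83  79
   74  69  63  57  56  56  55  56]
 [ 55  55 
[... 236 characters left out ...]
5  85  85  87  85  86  85  81  67  57  56  55
   55  55  56  62  65  64  59  55]
 [ 56  55  60  75  85  86  86  85  86  85  86  85  86  83  74  67  65  66
   66  66  68  77  83  82  73  67]
 [ 58  57  62  78  86  86  85  87  85  86  86  86  86  86  84  82  83  84
   84  84  84  87  86  86  84  83]
 [ 64  63  65  76  83  83  83  82  82  82  83  83  82  84  83  83  83  84
   83  83  84  83  83  84  84  84]]
[0.089, 0.015, 0.049] [423.  205.4]
[0.089, -0.015, 0.049] [437.1 205.6]
[0.097, 0.015, 0.049] [423.6 202.6]
[0.097, -0.015, 0.049] [437.9 202.9]
[0.089, 0.015, 0.012] [420.4 194. ]
[0.089, -0.015, 0.012] [434.  194.2]
[0.052, 0.015, 0.012] [417.7 206.3]
[0.052, -0.015, 0.012] [431.  206.5]
```

```bash
python3 - <<'E'
from h import *
A=np.load("t2.npy").astype(np.uint8); hsv=cv2.cvtColor(A,cv2.COLOR_RGB2HSV)
s=A[130:175,220:262].astype(int); m=((s[:,:,1]-s[:,:,0])>12).astype(np.uint8)
ys,xs=np.nonzero(m); print("can",xs.min()+220,xs.max()+220,ys.min()+130,ys.max()+130)
# lid = light part
l=cv2.findContours((s.min(2)>110).astype(np.uint8),0,1)[0]; c=max(l,key=cv2.contourArea); (x,y),r=cv2.minEnclosingCircle(c); print((x+220,y+130),r,ray("top",(x+220,y+130),.14))
K,R,t=cam("top");print("cam",-R.T@t)
th=.84
def rz(a): return cv2.Rodrigues(np.array([0,0,a],float))[0]
for tt in(.65,.7,.74,.78):
  g=tool(tt)@rz(-.14); p=binp([.092,0,.036],th); up=p-g[:,2]*.1
  q=[binp([.092,0,z],th) for z in(.08,.12,.16)]
  P=np.array([.580,.214,.037]); gp=rz(-.075)@Rt(tt-th)@np.diag([1.,-1,-1])
  print(tt,[robot.ik(a,g) is not None for a in [up,p,p+[0,0,.05],p+[-.08,0,.1],p+[-.08,0,.16]]+q],[robot.ik(P+[0,0,z],gp) is not None for z in(0,.1,.2)])
E
```

```text
can 230 256 147 169
(233.77235794067383, 147.9878044128418) 11.273275375366211 [[0.70227391 0.19653461 0.14      ]]
cam [ 0.50506818 -0.02041038  0.9565022 ]
0.65 [True, True, True, True, True, True, True, True] [True, True, True]
0.7 [True, True, True, True, True, True, True, True] [True, True, True]
0.74 [False, True, True, True, True, True, False, True] [True, True, True]
0.78 [False, True, True, True, True, True, False, False] [True, True, True]
```

```bash
cat >> h.py <<'E'
def rz(a): return cv2.Rodrigues(np.array([0,0,a],float))[0]
TH,TT=.84,.68
G=tool(TT)@rz(-.14); GP=rz(-.075)@Rt(TT-TH)@np.diag([1.,-1,-1])
E
python3 - <<'E'
from h import *
p=binp([.094,0,.036],TH)
robot.move_ptp(p-G[:,2]*.12,G)
robot.move_linear(p-G[:,2]*.05,.15,threshold=25)
print("touch",robot.move_linear(p,.06,threshold=12))
s=robot.get_state();print(p,s['ee_pos'],s['force'].round(1))
robot.gripper_to(0); s=robot.get_state();print(s['opening'],s['grasp_force'],s['force'].round(1),s['time'])
A=robot.grab_frame("top")[150:250,380:480,::-1]; B=robot.grab_frame("side")[80:220,280:420,::-1]
cv2.imwrite("pics/c4.png",np.hstack([cv2.resize(x,(400,400),interpolation=cv2.INTER_CUBIC) for x in(A,B)]))
E
```

```text
Traceback (most recent call last):
rig.PlanningError: the arm cannot follow that straight line within its joint ranges
```

```bash
python3 - <<'E'
from h import *
np.set_printoptions(precision=2,suppress=True)
print(robot.get_state()['qpos'],robot.get_state()['ee_pos'])
p=binp([.094,0,.036],TH)
for tt in(.68,.6,.5,.4):
  for psi in(.14,0):
    g=tool(tt)@rz(-psi)
    print(tt,psi,[robot.ik(p-g[:,2]*d,g) for d in(.05,.0)])
E
```

```text
[ 0.85  0.3  -0.42  2.18 -1.17  0.19  0.15] [ 0.57 -0.23  0.16]
0.68 0.14 [array([ 0.85,  0.3 , -0.42,  2.18, -1.17,  0.19,  0.15]), array([ 1.33,  0.66, -1.09,  2.12,  1.52,  0.25, -2.34])]
0.68 0 [array([ 0.85,  0.3 , -0.41,  2.18, -1.17,  0.19,  0.02]), array([ 1.33,  0.66, -1.09,  2.12,  1.52,  0.25, -2.48])]
0.6 0.14 [array([ 0.58,  0.27, -0.14,  2.13, -0.84,  0.28, -0.22]), array([ 0.54,  0.38, -0.14,  2.1 , -1.04,  0.21, -0.02])]
0.6 0 [array([ 0.55,  0.27, -0.1 ,  2.13, -0.87,  0.29, -0.34]), array([ 0.52,  0.38, -0.11,  2.1 , -1.07,  0.22, -0.14])]
0.5 0.14 [array([ 0.36,  0.28,  0.08,  2.06, -0.6 ,  0.4 , -0.5 ]), array([ 0.43,  0.39, -0.03,  2.04, -0.62,  0.31, -0.48])]
0.5 0 [array([ 0.33,  0.28,  0.11,  2.06, -0.61,  0.4 , -0.63]), array([ 0.39,  0.39,  0.02,  2.04, -0.67,  0.32, -0.57])]
0.4 0.14 [array([ 0.24,  0.31,  0.18,  1.98, -0.43,  0.52, -0.69]), array([ 0.27,  0.4 ,  0.14,  1.97, -0.49,  0.44, -0.64])]
0.4 0 [array([ 0.22,  0.31,  0.22,  1.98, -0.45,  0.52, -0.81]), array([ 0.23,  0.41,  0.19,  1.97, -0.53,  0.44, -0.75])]
```

```bash
sed -i 's/^TH,TT=.*/TH,TT=.84,.5/' h.py
python3 - <<'E'
from h import *
e=robot.get_state()['ee_pos']; robot.move_linear(e+[-.05,0,.08],.2)
p=binp([.094,0,.036],TH)
robot.move_ptp(p-G[:,2]*.12,G)
robot.move_linear(p-G[:,2]*.04,.15,threshold=25)
print("touch",robot.move_linear(p,.06,threshold=12))
s=robot.get_state();print(p,s['ee_pos'],s['force'].round(1))
robot.gripper_to(0); s=robot.get_state();print(s['opening'],s['grasp_force'],s['force'].round(1),s['time'])
A=robot.grab_frame("top")[150:250,380:480,::-1]; B=robot.grab_frame("side")[80:220,280:420,::-1]
cv2.imwrite("pics/c4.png",np.hstack([cv2.resize(x,(400,400),interpolation=cv2.INTER_CUBIC) for x in(A,B)]))
E
```

```text
touch False
[ 0.59628695 -0.22622997  0.12402512] [ 0.59628733 -0.22623472  0.12410947] [0.2 0.3 0.4]
0.029770540385206736 29.810490310192108 [-1.6 -1.6  3.5] 16.75
```

View pics/c4.png

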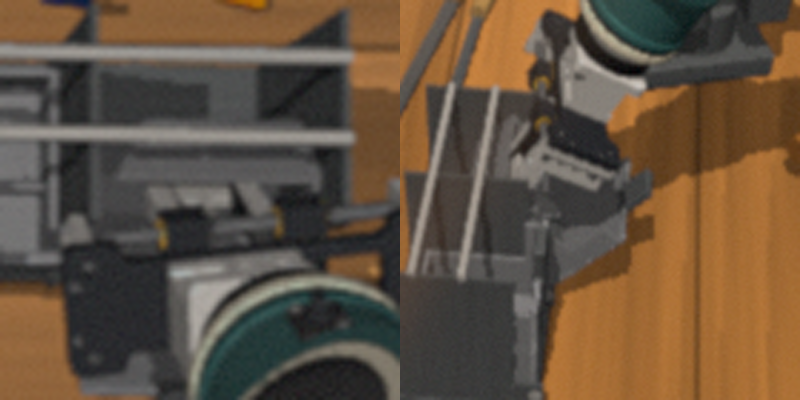

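The opening is 29.8 mm, so the leg is gripped across its 30 mm width (top crop ~200,195). I'll lift it and carry it to above the card.

```bash
python3 - <<'E'
from h import *
robot.move_linear(binp([.094,0,.13],TH),.1)
e=robot.get_state()['ee_pos']; robot.move_linear([e[0]-.02,e[1],.30],.2)
P=np.array([.577-.014+.0185,.2145,.037])
robot.move_ptp(P+[0,0,.22],GP)
robot.move_linear(P+[0,0,.06],.2)
s=robot.get_state();print(s['opening'],s['force'].round(1),s['time'],s['ee_pos'])
A=robot.grab_frame("top")[150:270,190:310,::-1]; B=robot.grab_frame("side")[200:350,240:390,::-1]
cv2.imwrite("pics/c5.png",np.hstack([cv2.resize(x,(400,400),interpolation=cv2.INTER_CUBIC) for x in(A,B)]))
E
```

```text
0.029732126437630627 [ 0.5  0.4 -1.5] 21.2583 [0.58207429 0.21475557 0.09826622]
```

View pics/c5.png

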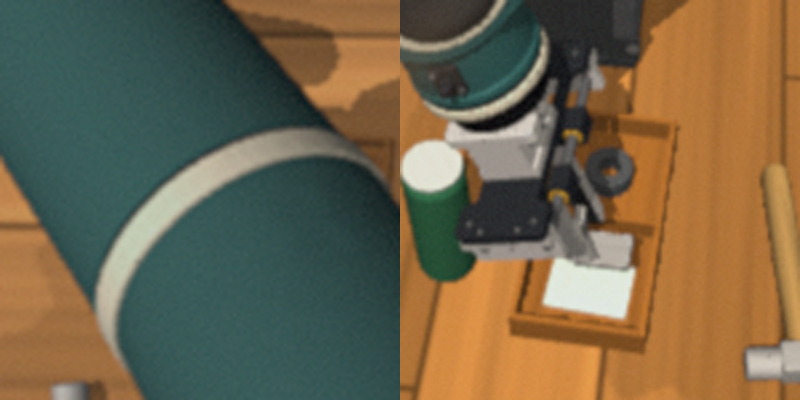

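The bracket hangs over the card pocket with its foot level (side crop 605,250), and the body clears the oil can. I'll lower, release and look.

```bash
python3 - <<'E'
from h import *
P=np.array([.577-.014+.0185,.2145,.034])
robot.move_linear(P+[0,0,.012],.1,threshold=15)
print(robot.move_linear(P,.03,threshold=5))
s=robot.get_state();print(s['force'].round(1),s['ee_pos'])
robot.gripper_to(.05)
b=-GP[:,2]
robot.move_linear(s['ee_pos']+[0,0,.12],.12)
robot.move_ptp(np.array([.45,.05,.34]),tool(0))
print(robot.get_state()['time'])
A=robot.grab_frame("top"); a=A[170:260,200:320,::-1]; B=robot.grab_frame("side")[220:340,250:410,::-1]
cv2.imwrite("pics/c6.png",np.hstack([cv2.resize(x,(400,300),interpolation=cv2.INTER_CUBIC) for x in(a,B)]))
E
```

```text
True
[ 1.1 -0.2  1.5] [0.58211863 0.21460228 0.04161473]
25.1
```

View pics/c6.png

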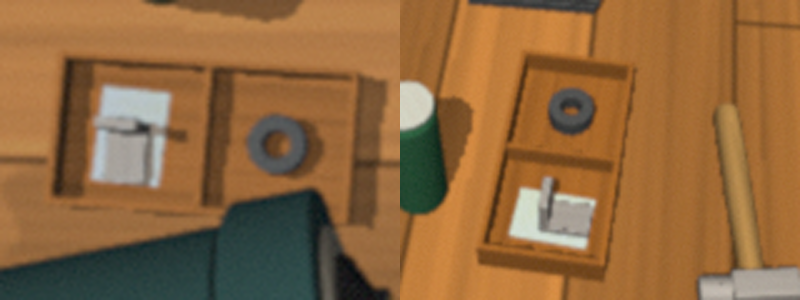

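The bracket stands on its foot on the card (top crop 125,150; side crop 560,210) and the collar is untouched. Next I push the bin home from in front of the tab.

```bash
python3 - <<'E'
from h import *
robot.gripper_to(0)
f=lambda th:binp([-.002,0,.128],th)+RZ@[-.008,0,.002]
s0=f(.84)+RZ@[-.04,0,0]
robot.move_ptp(s0+[0,0,.2],tool(0)); robot.move_linear(s0,.15,threshold=15)
for th in np.linspace(.84,0,8):
    if robot.move_linear(f(th),.09,threshold=40): print("stop",th)
e=robot.get_state()['ee_pos']
print(robot.move_linear(e+RZ@[.008,0,0],.03,threshold=18),robot.get_state()['ee_pos']-e,robot.get_state()['force'].round(1))
e=robot.get_state()['ee_pos']
robot.move_linear(e+[-.05,0,0],.15); robot.move_linear(e+[-.05,0,.15],.2)
robot.move_ptp([.42,-.45,.36],tool(0)); print(robot.get_state()['time'])
A=robot.grab_frame("top")[145:235,330:480,::-1]; B=robot.grab_frame("side")[100:340,250:410,::-1]
c=np.zeros((450,760,3),np.uint8); c[:276,:460]=np.clip(cv2.resize(A,(460,276),interpolation=2)*1.5,0,255); c[:,460:]=cv2.resize(B,(300,450),interpolation=2); cv2.imwrite("pics/c7.png",c)
E
```

```text
stop 0.0
True [-3.62556194e-05 -5.39770676e-06 -5.41064608e-04] [-5.2 -0.5  4.1]
33.9167
```

View pics/c7.png

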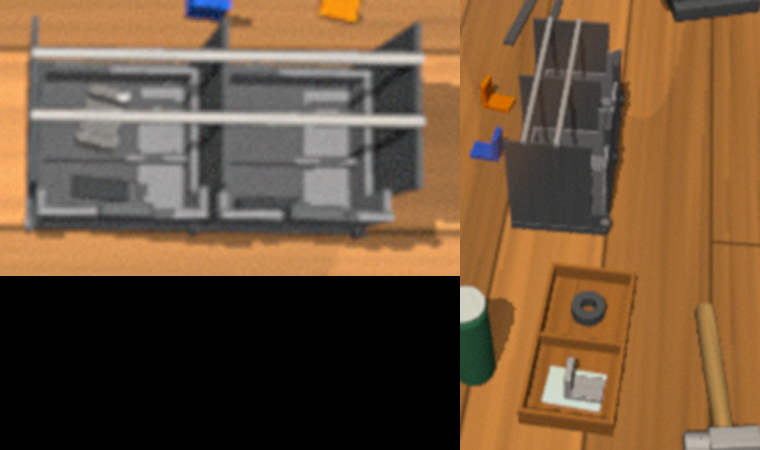

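The bracket is still standing, and the right bin looks home. The right bar offcut isn't obvious, so I'll compare the bin edges and the front compartment with the start image.

```bash
python3 - <<'E'
from h import *
A=np.load("top_avg.npy").mean(2); B=np.mean([robot.grab_frame("top").astype(float).mean(2) for _ in range(12)],0)
a,b=A[160:222,392:462],B[160:222,392:462]
v=np.clip(np.vstack([np.hstack([a,b])*2,]),0,255).astype(np.uint8)
cv2.imwrite("pics/c8.png",cv2.resize(v,None,fx=5.6,fy=5.6,interpolation=cv2.INTER_CUBIC))
for q in([.006,.025,.004],[.014,.025,.02],[.022,.025,.02],[.022,-.025,.02]):print(proj("top",binp(q,0))[0].round(1))
for y0,y1,x0,x1 in((160,170,400,460),(208,220,400,460)):
    print(cv2.phaseCorrelate(A[y0:y1,x0:x1].copy(),B[y0:y1,x0:x1].copy()))
E
```

```text
[409.6 216.1]
[410.9 212.2]
[410.9 208.8]
[432.4 209.2]
((0.03211997707976977, -0.06353914696034302), 1.0228565092428152)
((0.023987681389684212, 0.264790775211571), 0.9944236574895334)
```

View pics/c8.png

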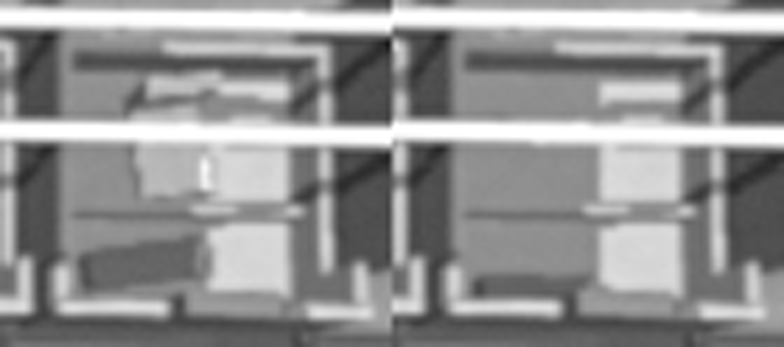

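The before/after crops show the bin edges unchanged, so it is home, and the offcut lies against the front panel (530,285).

```bash
python3 -c "
from rig import robot
print(robot.sign_off())"
```

```text
the job is handed in; nothing more can be done
None
```

The job is handed in: the angle bracket from the right bin stands on its foot on the card, that bin is back home with its offcut in front, and the left bin and the other items look undisturbed in the last pictures; the sign-off gave no verdict.

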